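# Seat a belt pulley in the V of a drilling jig

### The job

Set the aluminium pulley flat on the bench in the wide mouth of the blue drilling jig, then push it in between the rails until it is seated in the yellow spring-backed V-block, and keep it pressed there for a second with about 12 newtons - never with 20, which would mark it. Let go and leave the pulley lying flat and centred, still touching the V-block, and do not disturb the other things on the bench.

Things in the scene. Friction and masses are not known exactly. Their poses are not given: they have to be found in the camera images.
- pulley: loose aluminium belt pulley lying flat, 0.26 to 0.46 kg: disc 70 mm across, 26 mm high (8 mm flange at bottom and top, groove 6 mm deep between), on it a round hub 24 mm across from 26 to 52 mm height, good to grip from above. Origin: centre of the underside; z up along its axis. Sliding it on the bench takes 1 to 4 N, more if the fingers bear down on it: take that off the push felt.
- jig: blue jig frame fixed to the bench, 235 mm long, no floor: the pulley slides on the bench top. Origin on its centre line at bench height; x points inwards (push direction, away from the mouth), y across, z up. Two rails 24 mm high, 12 mm thick: parallel for x from -35 to +115 mm with inner faces at y = +-38.5 mm, and spreading at 30 degrees each side from x = -35 out to -108 mm.
- mouth (a point): middle of the jig's open wide end, at bench height, 108 mm before the jig's origin; the rails' inner faces are about 160 mm apart here
- v_middle (a point): a fixed point 14 mm above the jig's origin. Slick yellow V-block, 27 mm high, faces 45 degrees either side of the centre line, open to the mouth. It may be set up to 12 mm nearer or farther (not in the readings, feel for it): set mid-way, a pulley seated in it is centred here. Pushed, it yields inwards on a damped spring, 3.5 N per mm, hard stop at 8 mm; let go, it eases back and stays against the pulley.
- tin: loose small white round tin, 56 mm across, 62 mm high, bystander; origin under its centre
- bearing: loose steel bearing ring lying flat, 62 mm across, hole 28 mm, 20 mm high, bystander; origin under its centre
- wrench: loose steel wrench lying on the bench, roughly 150 to 200 mm long, bystander; origin under its middle
- brush: loose brush with wooden handle lying on the bench, roughly 200 mm long, bystander; origin under its middle
Not all that is in view belongs to the job. What is shaped like the pulley but brown is not meant.

How it is judged:
By the outcome, as a careful person would: the job done as asked, in the order asked, and still so for the second after the job is handed in, with the robot touching nothing.
It also fails if it takes over 70 s, if anything falls off the work surface, if the arm or the gripper's body presses on something with over 40 N, if the wrist force passes 120 N, or if a joint passes its speed limit or range.

### The arm

A 6-joint arm with a two-finger parallel gripper is mounted at the origin on the work surface. World frame = base frame: x ahead of the robot, y to its left, z up, the work surface at z = 0. Lengths are in m, angles in degrees, forces in N, time in s.
With the tool pointing down it reaches from about 0.4 to 0.825 m from the base axis. Payload 7 kg.
Tool frame: the origin (TCP) lies midway between the tips of the shut fingers; the grasp point (between the pads) lies 19 mm behind it (ctrl.grip_point_offset is the distance from the TCP to the grasp point, in m); x points along the fingers, y is the direction in which the jaws open and shut, and the axes are right-handed (so a half turn about x gives the same grasp; the last joint's range is limited). The gripper opens to 88 mm and grips with 3 to 60 N. Pads are 19 mm wide; open, the fingers measure 130 mm over their backs; the gripper's body (78 mm by 193 mm) begins 47 mm behind the grasp point.
Start: joints at [88.814, 20.546, 0.682, 0, -70.136, -16.507], TCP at [0.205, 0.643, 0.227] pointing down, gripper open.
Joint ranges: [-176.03, 176.03], [-82.01, 121.73], [-58.28, 71.71], [-173.87, 95.51], [-174.79, -0.11], [-173.66, 173.66]. Speed limits (degrees/s): [136.94, 136.94, 172.46, 180, 180, 180].

### API

Orientations are given as [roll, pitch, yaw] about the fixed x, y, z axes, in that order (R = Rz(yaw) Ry(pitch) Rx(roll)).
In Python, from plant import ctrl gives the robot as it stands.
- The arm moves only by the tool drive_tool, never from a script. Its argument "plan" is a list of rows, each a list of 3 entries, a list of its own where there are three numbers: the shift along the tool's x, y, z in m, then the turn, a rotation vector about the tool's x, y, z in degrees, then the opening, from 0 (shut) to 1 (fully open). In form: [[[dx, dy, dz], [wx, wy, wz], grip], ...]. A call has 1 to 20 rows; each row is the pose to reach, as a shift and turn from the pose measured when the call began, along the tool's axes at that moment; what a row does not reach only later rows make up. A row lasts 1/12 s, in which the tool goes at most 41.7 mm and 7.16 degrees, less where a joint would pass 70% of its speed; a pose out of reach is approached as far as the arm can. A call with a gripper value outside its range is refused whole. The fingers move at their own pace and stop on an object; the grip force is fixed at half the most. Time passes only in rows, so rows that repeat a pose let the fingers close. It gives the time, the measured TCP pose, the force and the opening at its end, in the units of the state.
- ctrl.get_obs(): the state, without advancing time (a new reading comes with each control period).
- ctrl.snapshot(name): name is "scene" or "top" or "wrist"; returns the picture (384x512x3 uint8, blue, green, red); there is no depth.
- ctrl.get_calibration(name): a dict with "fx", "fy", "cx", "cy" (pixels), "dist_coeffs" ([k1, k2, p1, p2, k3] as OpenCV has them; the pictures are not rectified), "R" (3x3) and "t" (3): a world point X has camera coordinates R X + t. Camera axes: x right, y down, z forward; pixel columns grow to the right and rows downward; lengths in m; the calibration is good to about 2 mm. A picture is of the moment at which its call begins: read the wrist's pose just before it. get_calibration takes no time and is no camera call; for the wrist camera it gives the pose at the moment of the call.
- ctrl.close_job(): hands the job in, once; it reports no verdict.
Trained networks look in the newest picture that a camera, given by its name, has taken for a name from the list of things; names that differ only in an ending like _2 or _b are one class to them, and where a whole thing is asked for, a point or a joint stands for the part that bears it (a point fixed in the world has none). Each returns a list of dicts, best first, with "confidence" (0 to 1); they miss things now and then, are a little off and sometimes report something else, mostly with a low value. They report only what shows in the picture. A call takes as long as a camera call. They do not tell look-alikes from the thing itself.
- ctrl.cut_out(camera, name): "pixels" (384x512 bool, what is visible of it) and "pixel" ([column, row] in pixels, amid what is visible of it).
- ctrl.landmark_of(camera, name): "pixel" ([column, row] in pixels: a listed point, or the origin of a listed thing).
The state is a dict: "clock": time; "joint_pos": joint angles; "qvel": joint speeds; "tau": joint torques, N m; "tool_pos": TCP position; "orientation": TCP orientation; "force": force on the tool from outside, world axes, zero at the start; "moment": the same for the moment, N m; "opening": finger opening in m.
Only numpy, scipy, OpenCV 4.12 (cv2) and the standard library are available. Lean on these libraries where they do the work, as an engineer would, in place of code of your own. Each camera call takes 0.05 s, during which the arm holds its last target. There are 200 camera calls.

## Working session

There is one attempt and no reset: what is moved stays moved. The work goes in short steps, Python scripts to look and compute and a tool call to move; the robot and the scene stay as the last step left them, time stands still between calls to the robot, and variables do not carry over. Pictures are saved under pics/ and viewed, about 8 in all and at most 12, crops included, and the job is handed in when it is done.

Besides the shell and the picture viewer there is one more tool, called as name(argument=value, ...), one argument or row to a line, values as JSON. drive_tool: Moves the arm, as the interface text tells. Its arguments: {"type":"object","properties":{"plan":{"type":"array","items":{"type":"array"}}},"required":["plan"]}

```bash
mkdir -p pics; ls
cat > h.py <<'E'
import numpy as np, cv2
from plant import ctrl
def ray(cam,px,z,cal=None):
    c=cal or ctrl.get_calibration(cam)
    K=np.array([[c['fx'],0,c['cx']],[0,c['fy'],c['cy']],[0,0,1.]])
    u=cv2.undistortPoints(np.array([[px]],float),K,np.array(c['dist_coeffs'],float))[0,0]
    R=np.array(c['R']);t=np.array(c['t']);o=-R.T@t;d=R.T@np.array([u[0],u[1],1])
    return o+d*(z-o[2])/d[2]
E
python3 - <<'E'
from h import *
print(ctrl.get_obs())
for cam in ("top","scene"):
    im=ctrl.snapshot(cam); cv2.imwrite(f"pics/{cam}1.png",im)
    for n in ("pulley","jig","mouth","v_middle","tin","bearing","wrench","brush"):
        z={"v_middle":.014}.get(n,0)
        for r in ctrl.landmark_of(cam,n)[:3]:
            print(cam,n,round(r["confidence"],2),np.round(r["pixel"]),np.round(ray(cam,r["pixel"],z),3))
E
```

```text
pics
{'clock': 0.0, 'joint_pos': array([ 8.88142672e+01,  2.05883969e+01,  6.32535478e-01, -1.92357467e-02,
       -7.01357142e+01, -1.65074727e+01]), 'qvel': array([-0.00601279, -0.04378587,  0.02481684,  0.0786489 ,  0.0013371 ,
        0.00707609]), 'tau': array([ 9.08765778e-04, -5.82712841e+01,  2.93042529e+01,  6.99683368e+00,
        6.95352210e-03, -1.65289262e-04]), 'tool_pos': array([0.20502186, 0.6425862 , 0.22565036]), 'orientation': array([  95.33872271,   89.90665552, -102.36103343]), 'force': array([-0.00450485, -0.54583875, -0.58419184]), 'moment': array([ 0.06272602, -0.06565387, -0.00543872]), 'opening': 0.08760983792653895}
top pulley 0.93 [368. 256.] [ 0.395 -0.238  0.   ]
top pulley 0.82 [378. 208.] [ 0.526 -0.266  0.   ]
top jig 0.8 [247. 164.] [0.636 0.092 0.   ]
top v_middle 0.83 [245. 167.] [0.625 0.096 0.014]
top tin 0.81 [329. 237.] [ 0.443 -0.133  0.   ]
top bearing 0.56 [322. 170.] [ 0.625 -0.113  0.   ]
top wrench 0.68 [399. 156.] [ 0.669 -0.326  0.   ]
scene pulley 0.91 [196. 132.] [ 0.403 -0.239  0.   ]
scene pulley 0.89 [167. 156.] [ 0.525 -0.275  0.   ]
scene jig 0.74 [260. 230.] [0.636 0.092 0.   ]
scene tin 0.85 [215. 151.] [ 0.446 -0.149  0.   ]
scene bearing 0.84 [196. 200.] [ 0.626 -0.114  0.   ]
scene wrench 0.91 [125. 182.] [ 0.661 -0.338  0.   ]
scene brush 0.6 [377. 223.] [0.478 0.378 0.   ]
```

Run:
```python
from h import *
a=cv2.imread("pics/top1.png")[100:320,150:450]
cv2.imwrite("pics/c1.png",cv2.resize(a,None,fx=2.6,fy=2.6,interpolation=cv2.INTER_CUBIC))
```

```text
(no output)
```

View pics/c1.png

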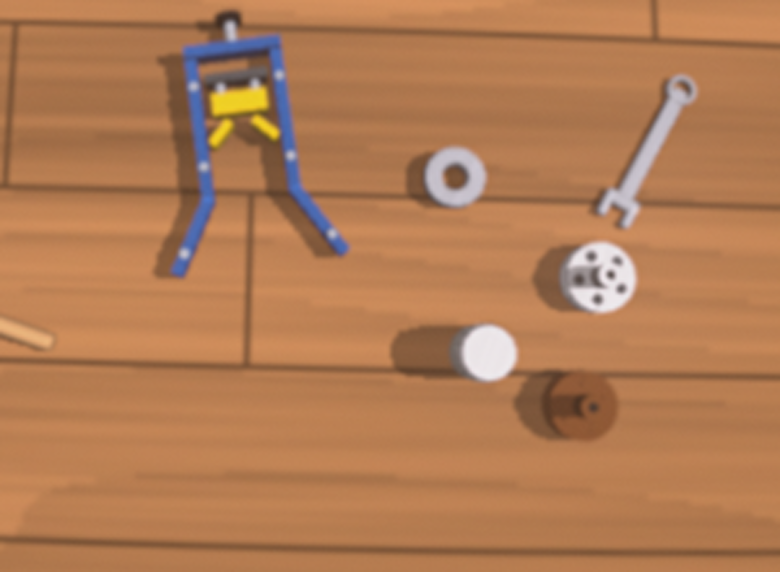

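View pics/scene1.png

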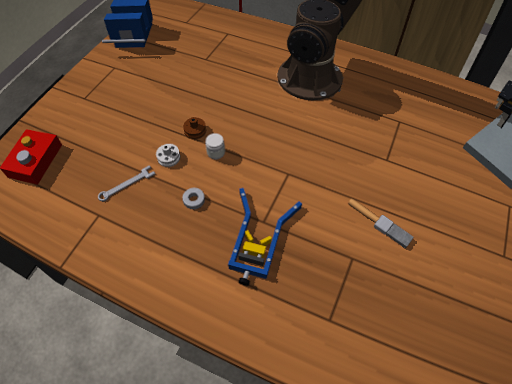

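The crop shows the real (aluminium) pulley at top pixel (381,206) and the brown look-alike at (374,256), below and left of it. The jig's mouth faces the robot with its V further out. The scene picture agrees, with the white pulley at (167,156).

```bash
cat >> h.py <<'E'
from scipy.spatial.transform import Rotation as Ro
def go(p,yaw,o=None):
    """TCP at p, tool x down, jaw axis (y) along world yaw (deg, mod 180): tool-frame shift, rotvec"""
    o=o or ctrl.get_obs(); R0=Ro.from_euler('xyz',o['orientation'],degrees=True)
    best=None
    for k in (0,180):
        a=np.radians(yaw+k); y=np.array([np.cos(a),np.sin(a),0]); x=np.array([0,0,-1.])
        R=Ro.from_matrix(np.c_[x,y,np.cross(x,y)]); w=(R0.inv()*R).as_rotvec(degrees=True)
        if best is None or np.linalg.norm(w)<np.linalg.norm(best): best=w
    return np.round(R0.inv().apply(np.array(p)-o['tool_pos']),4),np.round(best,2)
E
python3 - <<'E'
from h import *
P=lambda u,v:np.array([150+u/2.6,100+v/2.6])
z=.024
f=[ray("top",P(*q),z)[:2] for q in ((191,50),(277,41),(180,270),(343,250),(207,197),(295,187))]
for q in f: print(np.round(q,3))
m=[(f[i]+f[i+1])/2 for i in (0,2,4)]; print(np.round(m,3))
d=m[0]-m[1]; print(np.degrees(np.arctan2(d[1],d[0])),np.linalg.norm(d))
o=ctrl.get_obs(); print(Ro.from_euler('xyz',o['orientation'],degrees=True).as_matrix().round(3))
yaw=np.degrees(np.arctan2(d[1],d[0]))+90
print(go([.45,.3,.227],yaw,o),go([.50,-.25,.2],yaw,o))
E
```

```text
[0.751 0.157]
[0.763 0.069]
[0.523 0.16 ]
[ 0.548 -0.003]
[0.598 0.135]
[0.611 0.047]
[[0.757 0.113]
 [0.535 0.078]
 [0.604 0.091]]
8.853861529508464 0.2246483705780988
[[-0.    -0.304 -0.953]
 [ 0.    -0.953  0.304]
 [-1.    -0.     0.   ]]
(array([-0.0004,  0.2524, -0.3375]), array([-26.55,   0.  ,   0.  ])) (array([ 0.0265,  0.7612, -0.5523]), array([-26.55,   0.  ,   0.  ]))
```

drive_tool(
  plan=[
    [[0,0.25,-0.34],[-26.5,0,0],1],
    [[0,0.25,-0.34],[-26.5,0,0],1],
    [[0,0.25,-0.34],[-26.5,0,0],1],
    [[0,0.25,-0.34],[-26.5,0,0],1],
    [[0,0.25,-0.34],[-26.5,0,0],1],
    [[0,0.25,-0.34],[-26.5,0,0],1],
    [[0,0.25,-0.34],[-26.5,0,0],1],
    [[0,0.25,-0.34],[-26.5,0,0],1],
    [[0,0.25,-0.34],[-26.5,0,0],1],
    [[0,0.25,-0.34],[-26.5,0,0],1],
  ],
)

```text
clock: 1.73
tool_pos: [0.4507, 0.3041, 0.227]
orientation: [-137.1, 89.9, 51.7]
force: [0.8, 0.2, -0.7]
opening: 0.0879
```

Run:
```python
from h import *
print(go([.60,.085,.25],98.9),go([.525,-.265,.22],98.9))
c=ctrl.get_calibration("wrist");R=np.array(c['R']);print(-R.T@c['t'],R[2])
```

```text
(array([-0.023 ,  0.2394, -0.1139]), array([-0.07, -0.04,  0.04])) (array([0.0067, 0.5738, 0.014 ]), array([-0.07, -0.04,  0.04]))
[0.52095031 0.31497856 0.38557767] [-0.25859905 -0.03979288 -0.96516478]
```

drive_tool(
  plan=[
    [[-0.05,0.24,-0.11],[0,0,0],1],
    [[-0.05,0.24,-0.11],[0,0,0],1],
    [[-0.05,0.24,-0.11],[0,0,0],1],
    [[-0.05,0.24,-0.11],[0,0,0],1],
    [[-0.05,0.24,-0.11],[0,0,0],1],
    [[-0.05,0.24,-0.11],[0,0,0],1],
    [[-0.05,0.24,-0.11],[0,0,0],1],
    [[-0.05,0.24,-0.11],[0,0,0],1],
    [[-0.05,0.24,-0.11],[0,0,0],1],
  ],
)

```text
clock: 2.48
tool_pos: [0.5967, 0.0825, 0.2768]
orientation: [-129.7, 89.9, 59.0]
force: [-0.7, 1.1, -0.9]
opening: 0.0878
```

Run:
```python
from h import *
o=ctrl.get_obs(); print(o['tool_pos'],np.abs(o['qvel']).max())
c=ctrl.get_calibration("wrist");im=ctrl.snapshot("wrist"); cv2.imwrite("pics/w1.png",im)
import pickle; pickle.dump(c,open("w1.pkl","wb"))
for n,z in (("jig",0),("v_middle",.014),("mouth",0)):
    for r in ctrl.landmark_of("wrist",n)[:2]: print(n,r["confidence"],np.round(r["pixel"]),ray("wrist",r["pixel"],z,c))
print(go([.525,-.265,.22],98.9))
```

```text
[0.59673773 0.08254764 0.27683192] 2.2334082995057236
(array([0.0566, 0.3346, 0.124 ]), array([-0.  , -0.03,  0.05]))
```

View pics/w1.png

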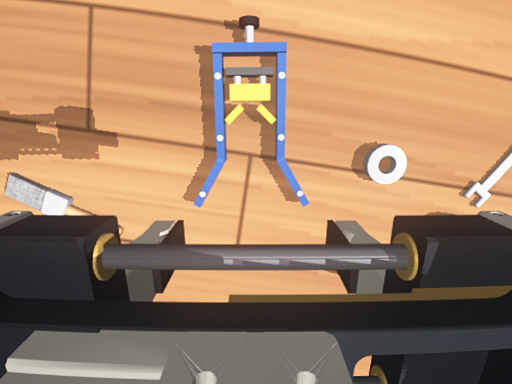

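Wrist view: jig centred around column 249, mouth tips at (198,205) and (305,205), and yellow V at (250,105). The bearing is at (386,164). I'll segment the blue rails to get the axis.

Run:
```python
from h import *
import pickle
c=pickle.load(open("w1.pkl","rb")); im=cv2.imread("pics/w1.png")
h=cv2.cvtColor(im,cv2.COLOR_BGR2HSV); m=cv2.inRange(h,(105,120,60),(125,255,255)); m[208:]=0;m[:,:180]=0;m[:,320:]=0
pts=[]
for r in range(60,150,6):
    x=np.where(m[r])[0]; L=x[x<250];Rr=x[x>250]
    a=ray("wrist",[L.min(),r],.024,c);b=ray("wrist",[Rr.max(),r],.024,c); pts.append(np.r_[(a+b)[:2]/2,np.linalg.norm(a-b)])
pts=np.array(pts);print(pts.round(4)[::3])
k=np.polyfit(pts[:,0],pts[:,1],1);print("yaw",np.degrees(np.arctan(k[0])))
r=np.where(m.any(1))[0];print(r.min(),r.max())
d=np.r_[1,k[0]];d/=np.linalg.norm(d)
for rr in (r.min(),r.max()):
    q=ray("wrist",[249,rr],.024,c)[:2]; q=np.array([q[0],np.polyval(k,q[0])]);print(q)
    print("origin est",q+d*(-.115 if rr==r.min() else .111))
y=cv2.inRange(h,(22,120,120),(32,255,255));ys,xs=np.where(y);print("yellow",xs.min(),xs.max(),ys.min(),ys.max(),ray("wrist",[250,ys.max()],.027,c))
```

```text
Traceback (most recent call last):
ValueError: zero-size array to reduction operation maximum which has no identity
```

drive_tool(
  plan=[
    [[0.03,0.33,0.14],[0,0,0],1],
    [[0.03,0.33,0.14],[0,0,0],1],
    [[0.03,0.33,0.14],[0,0,0],1],
    [[0.03,0.33,0.14],[0,0,0],1],
    [[0.03,0.33,0.14],[0,0,0],1],
    [[0.03,0.33,0.14],[0,0,0],1],
    [[0.03,0.33,0.14],[0,0,0],1],
    [[0.03,0.33,0.14],[0,0,0],1],
    [[0.03,0.33,0.14],[0,0,0],1],
    [[0.03,0.33,0.14],[0,0,0],1],
    [[0.03,0.33,0.14],[0,0,0],1],
  ],
)

```text
clock: 3.6
tool_pos: [0.508, -0.2634, 0.2463]
orientation: [-98.7, 89.9, 90.2]
force: [-0.1, -0.4, 0.0]
opening: 0.0877
```

Run:
```python
from h import *
import pickle
c=pickle.load(open("w1.pkl","rb")); im=cv2.imread("pics/w1.png").astype(int)
m=((im[...,0]-im[...,2]>60)); m[208:]=0;m[:,:180]=0;m[:,320:]=0
pts=[]
for r in range(60,156,4):
    x=np.where(m[r])[0]; L=x[x<245];Rr=x[x>255]
    if not len(L) or not len(Rr): continue
    a=ray("wrist",[L.min(),r],.024,c);b=ray("wrist",[Rr.max(),r],.024,c); pts.append(np.r_[(a+b)[:2]/2,np.linalg.norm(a-b)])
pts=np.array(pts);print(pts.round(4)[::3])
k=np.polyfit(pts[:,0],pts[:,1],1);print("yaw",np.degrees(np.arctan(k[0])))
r=np.where(m.sum(1)>4)[0];print(r.min(),r.max())
d=np.r_[1,k[0]];d/=np.linalg.norm(d)
for rr in (r.min(),r.max()):
    q=ray("wrist",[249,rr],.024,c)[:2]; q=np.array([q[0],np.polyval(k,q[0])]);print(q)
y=((im[...,2]-im[...,0]>120)&(im[...,1]>170));y[130:]=0;ys,xs=np.where(y);print("yellow",xs.min(),xs.max(),ys.min(),ys.max(),ray("wrist",[250,ys.max()],.027,c))
o=ctrl.get_obs(); print(o['tool_pos'],np.abs(o['qvel']).max())
c=ctrl.get_calibration("wrist");im=ctrl.snapshot("wrist"); cv2.imwrite("pics/w2.png",im)
pickle.dump(c,open("w2.pkl","wb"))
for q in ctrl.landmark_of("wrist","pulley")[:2]: print(q["confidence"],np.round(q["pixel"]),ray("wrist",q["pixel"],0,c))
```

```text
[[0.741  0.1128 0.0993]
 [0.7257 0.1099 0.0987]
 [0.7099 0.1076 0.0996]
 [0.6939 0.1052 0.0977]
 [0.6777 0.1028 0.0986]
 [0.6612 0.0997 0.0982]
 [0.6444 0.0972 0.0992]
 [0.6272 0.0947 0.0972]]
yaw 8.359550784168071
42 205
[0.76367742 0.11534759]
[0.53359065 0.08153729]
yellow 224 275 15 124 [0.65564762 0.09879015 0.027     ]
[ 0.50801928 -0.26338772  0.24633935] 2.154552784489557
0.68 [231. 232.] [ 0.39839094 -0.24211322  0.        ]
0.6 [259. 153.] [ 0.52803535 -0.26562927  0.        ]
```

View pics/w2.png

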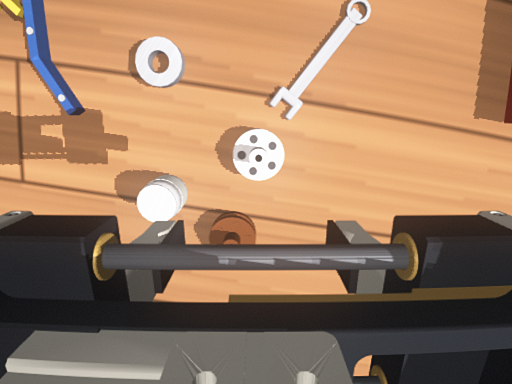

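White pulley at (259,155) in the wrist view. The tin is at (160,200), the brown look-alike below it at (232,230), and the wrench at (285,100).

Run:
```python
from h import *
import pickle
c=pickle.load(open("w2.pkl","rb")); im=cv2.imread("pics/w2.png").astype(int)
m=((im.min(2)>150)).astype(np.uint8); m[:125]=0;m[185:]=0;m[:,:225]=0;m[:,:,][:,292:]=0
ys,xs=np.where(m);(u,v),r=cv2.minEnclosingCircle(np.c_[xs,ys].astype(np.float32));print(u,v,r)
print(ray("wrist",[u,v],.022,c), ray("wrist",[258.5,158],.052,c))
print(np.linalg.norm(ray("wrist",[u-r,v],.026,c)-ray("wrist",[u+r,v],.026,c)))
print(go([.527,-.266,.0],98.4))
```

```text
258.1533508300781 154.36492919921875 26.304466247558594
[ 0.52865032 -0.26448762  0.022     ] [ 0.52801032 -0.26471382  0.052     ]
0.0720274828311221
(array([ 0.2467,  0.0069, -0.0172]), array([ 0.55, -0.05,  0.05]))
```

drive_tool(
  plan=[
    [[0.04,0.006,-0.018],[0.55,0,0],1],
    [[0.08,0.006,-0.018],[0.55,0,0],1],
    [[0.12,0.006,-0.018],[0.55,0,0],1],
    [[0.16,0.006,-0.018],[0.55,0,0],1],
    [[0.19,0.006,-0.018],[0.55,0,0],1],
    [[0.205,0.006,-0.018],[0.55,0,0],1],
    [[0.214,0.006,-0.018],[0.55,0,0],1],
    [[0.214,0.006,-0.018],[0.55,0,0],1],
    [[0.214,0.006,-0.018],[0.55,0,0],1],
  ],
)

```text
clock: 4.45
tool_pos: [0.5286, -0.2642, 0.0334]
orientation: [-163.5, 89.9, 25.0]
force: [-0.1, -0.5, 0.1]
opening: 0.0873
```

Close, then lift.

drive_tool(
  plan=[
    [[0.002,0,0],[0,0,0],0],
    [[0.002,0,0],[0,0,0],0],
    [[0.002,0,0],[0,0,0],0],
    [[0.002,0,0],[0,0,0],0],
    [[0.002,0,0],[0,0,0],0],
    [[0.002,0,0],[0,0,0],0],
    [[0.002,0,0],[0,0,0],0],
    [[0.002,0,0],[0,0,0],0],
    [[0.002,0,0],[0,0,0],0],
    [[0.002,0,0],[0,0,0],0],
    [[0.002,0,0],[0,0,0],0],
    [[0.002,0,0],[0,0,0],0],
  ],
)

```text
clock: 5.45
tool_pos: [0.5286, -0.2643, 0.0313]
orientation: [-163.6, 89.9, 24.9]
force: [0.2, -1.1, -0.6]
opening: 0.0233
```

Run:
```python
from h import *
o=ctrl.get_obs();print(o['tool_pos'],o['opening'],o['force'])
d=np.array([np.cos(np.radians(8.4)),np.sin(np.radians(8.4))]); p=np.array([.640,.0965])
for s in (-.095,-.06): print(p+s*d,go([*(p+s*d),.13],98.4))
```

```text
[ 0.52861337 -0.26428449  0.03132072] 0.023255886472719166 [ 0.22663286 -1.12601312 -0.56783247]
[0.54601913 0.08262211] (array([-0.0985, -0.3406, -0.0686]), array([ 0.1 , -0.07,  0.02]))
[0.58064366 0.08773502] (array([-0.0984, -0.3405, -0.1036]), array([ 0.1 , -0.07,  0.02]))
```

drive_tool(
  plan=[
    [[-0.03,0,0],[0,0,0],0],
    [[-0.06,0,0],[0,0,0],0],
    [[-0.1,0,0],[0,0,0],0],
    [[-0.1,-0.03,-0.01],[0,0,0],0],
    [[-0.1,-0.07,-0.02],[0,0,0],0],
    [[-0.1,-0.11,-0.03],[0,0,0],0],
    [[-0.1,-0.15,-0.04],[0,0,0],0],
    [[-0.1,-0.19,-0.05],[0,0,0],0],
    [[-0.1,-0.23,-0.06],[0,0,0],0],
    [[-0.1,-0.27,-0.07],[0,0,0],0],
    [[-0.1,-0.3,-0.078],[0,0,0],0],
    [[-0.1,-0.325,-0.078],[0,0,0],0],
    [[-0.1,-0.34,-0.078],[0,0,0],0],
    [[-0.1,-0.3405,-0.078],[0,0,0],0],
    [[-0.1,-0.3405,-0.078],[0,0,0],0],
    [[-0.1,-0.3405,-0.078],[0,0,0],0],
  ],
)

```text
clock: 6.78
tool_pos: [0.5547, 0.0836, 0.131]
orientation: [-43.8, 90.0, 144.7]
force: [-0.9, -0.1, -4.7]
opening: 0.0232
```

Run:
```python
from h import *
o=ctrl.get_obs();print(o['tool_pos'],o['opening'],o['force'],np.abs(o['qvel']).max())
d=np.array([np.cos(np.radians(8.4)),np.sin(np.radians(8.4))]); p=np.array([.640,.0965])
print(go([*(p-.085*d),.0313],98.4))
cv2.imwrite("pics/w3.png",ctrl.snapshot("wrist"))
```

```text
[0.55469061 0.08356719 0.13095708] 0.023183430364000737 [-0.90805534 -0.08956784 -4.66507062] 0.8609920431763184
(array([ 0.0997, -0.0003, -0.0013]), array([0.11, 0.01, 0.01]))
```

View pics/w3.png

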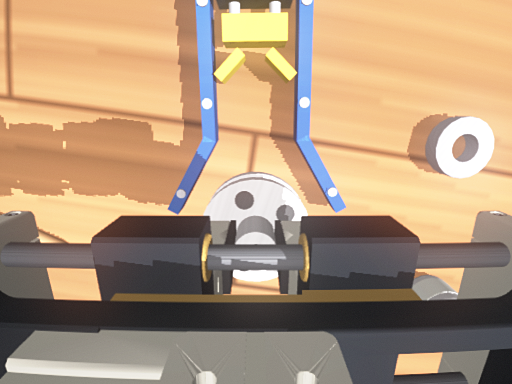

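The pulley is held level at column 256, and the jig axis is at about column 255.5, so they are aligned. Lowering.

drive_tool(
  plan=[
    [[0.03,0,-0.001],[0,0,0],0],
    [[0.06,0,-0.001],[0,0,0],0],
    [[0.08,0,-0.001],[0,0,0],0],
    [[0.09,0,-0.001],[0,0,0],0],
    [[0.095,0,-0.001],[0,0,0],0],
    [[0.0975,0,-0.001],[0,0,0],0],
    [[0.0985,0,-0.001],[0,0,0],0],
    [[0.099,0,-0.001],[0,0,0],0],
    [[0.099,0,-0.001],[0,0,0],0],
  ],
)

```text
clock: 7.58
tool_pos: [0.5566, 0.0837, 0.0331]
orientation: [-161.7, 89.9, 26.8]
force: [0.5, 0.1, -4.3]
opening: 0.0231
```

drive_tool(
  plan=[
    [[0.0005,0,0],[0,0,0],0],
    [[0.001,0,0],[0,0,0],0],
    [[0.0015,0,0],[0,0,0],0],
    [[0.0018,0,0],[0,0,0],0],
    [[0.0018,0,0],[0,0,0],0],
  ],
)

```text
clock: 8.0
tool_pos: [0.5565, 0.0837, 0.0314]
orientation: [-160.8, 89.9, 27.7]
force: [0.4, -0.5, -4.0]
opening: 0.0238
```

drive_tool(
  plan=[
    [[0.0004,0,0],[0,0,0],0],
    [[0.0008,0,0],[0,0,0],0],
    [[0.0012,0,0],[0,0,0],0],
    [[0.0012,0,0],[0,0,0],0],
  ],
)

```text
clock: 8.33
tool_pos: [0.5566, 0.0837, 0.0312]
orientation: [-166.9, 89.9, 21.6]
force: [-5.3, 0.4, 8.4]
opening: 0.0232
```

drive_tool(
  plan=[
    [[-0.0003,0,0],[0,0,0],0],
    [[-0.0003,0,-0.01],[0,0,0],0],
    [[-0.0003,0,-0.02],[0,0,0],0],
    [[-0.0003,0,-0.03],[0,0,0],0],
    [[-0.0003,0,-0.04],[0,0,0],0],
    [[-0.0003,0,-0.05],[0,0,0],0],
    [[-0.0003,0,-0.055],[0,0,0],0],
    [[-0.0003,0,-0.055],[0,0,0],0],
  ],
)

```text
clock: 9.0
tool_pos: [0.6127, 0.0921, 0.0314]
orientation: [-171.9, 89.8, 16.6]
force: [1.2, -0.1, -3.4]
opening: 0.0231
```

Run:
```python
from h import *
o=ctrl.get_obs();print(o['tool_pos'],o['opening'],o['force'],o['orientation'])
d=np.array([np.cos(np.radians(8.4)),np.sin(np.radians(8.4))]); p=np.array([.640,.0965])
q=o['tool_pos'][:2]-p; print("s,lat",q@d, q@[-d[1],d[0]], go(o['tool_pos'],98.4))
```

```text
[0.6126762  0.09209658 0.03140165] 0.023138442020437057 [ 1.17846022 -0.08736476 -3.40352546] [-171.86113582   89.81512291   16.63710198]
s,lat -0.02767394045930755 -0.0003646425202745128 (array([0., 0., 0.]), array([ 0.1 , -0.18,  0.03]))
```

drive_tool(
  plan=[
    [[0,0,0],[0,0,0],1],
    [[0,0,0],[0,0,0],1],
    [[0,0,0],[0,0,0],1],
    [[0,0,0],[0,0,0],1],
    [[0,0,0],[0,0,0],1],
    [[-0.01,0,0],[0,0,0],1],
    [[-0.035,0,0],[0,0,0],1],
    [[-0.06,0,0],[0,0,0],1],
    [[-0.06,0,0.03],[0,0,0],0],
    [[-0.06,0,0.06],[0,0,0],0],
    [[-0.06,0,0.065],[0,0,0],0],
    [[-0.06,0,0.065],[0,0,0],0],
    [[-0.06,0,0.065],[0,0,0],0],
    [[-0.06,0,0.065],[0,0,0],0],
    [[-0.06,0,0.065],[0,0,0],0],
    [[-0.06,0,0.065],[0,0,0],0],
    [[-0.06,0,0.065],[0,0,0],0],
    [[-0.06,0,0.065],[0,0,0],0],
  ],
)

```text
clock: 10.5
tool_pos: [0.5484, 0.0824, 0.0908]
orientation: [-174.5, 89.8, 14.0]
force: [0.3, -0.1, -0.1]
opening: 0.0154
```

Run:
```python
from h import *
o=ctrl.get_obs();print(o['tool_pos'],o['opening'],o['force'],o['orientation'])
d=np.array([np.cos(np.radians(8.4)),np.sin(np.radians(8.4))]); p=np.array([.640,.0965])
q=o['tool_pos'][:2]-p; print("s,lat",q@d, q@[-d[1],d[0]], go([*(p-.092*d),.013],98.4))
im=ctrl.snapshot("wrist");cv2.imwrite("pics/w4.png",im)
```

```text
[0.54836543 0.08241882 0.09084681] 0.015426487848354115 [ 0.32684331 -0.05721301 -0.06541411] [-174.52959449   89.84978685   13.95740271]
s,lat -0.09270856916659678 -0.0005438687788403718 (array([ 0.0778, -0.0005, -0.0005]), array([ 0.09, -0.15,  0.01]))
```

View pics/w4.png

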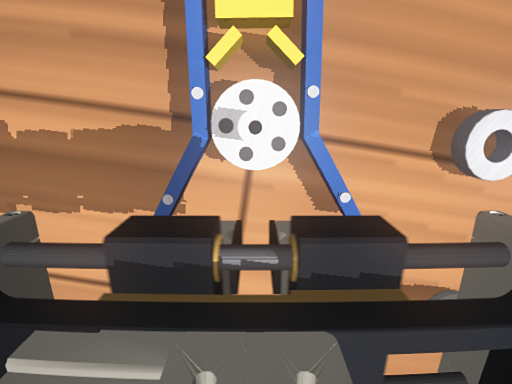

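Pulley lies flat, centred between the rails at (256,125), with the V just ahead. Lowering the shut fingers behind it.

drive_tool(
  plan=[
    [[0.03,-0.0005,0],[0,0,0],0],
    [[0.055,-0.0005,0],[0,0,0],0],
    [[0.07,-0.0005,0],[0,0,0],0],
    [[0.077,-0.0005,0],[0,0,0],0],
    [[0.077,-0.0005,0],[0,0,0],0],
    [[0.077,-0.0005,-0.005],[0,0,0],0],
    [[0.077,-0.0005,-0.01],[0,0,0],0],
    [[0.077,-0.0005,-0.014],[0,0,0],0],
    [[0.077,-0.0005,-0.014],[0,0,0],0],
  ],
)

```text
clock: 11.3
tool_pos: [0.5642, 0.0856, 0.015]
orientation: [-170.6, 89.7, 17.9]
force: [0.7, 0.7, 1.2]
opening: 0.0005
```

drive_tool(
  plan=[
    [[0.001,0,-0.0015],[0,0,0],0],
    [[0.001,0,-0.003],[0,0,0],0],
    [[0.001,0,-0.0045],[0,0,0],0],
    [[0.001,0,-0.006],[0,0,0],0],
    [[0.001,0,-0.0075],[0,0,0],0],
    [[0.001,0,-0.009],[0,0,0],0],
    [[0.001,0,-0.0105],[0,0,0],0],
    [[0.001,0,-0.012],[0,0,0],0],
  ],
)

```text
clock: 11.97
tool_pos: [0.5743, 0.0866, 0.014]
orientation: [-175.1, 89.9, 13.4]
force: [-7.0, -0.3, 4.9]
opening: 0.0006
```

Run:
```python
from h import *
d=np.array([np.cos(np.radians(8.4)),np.sin(np.radians(8.4))]); p=np.array([.640,.0965])
for i in range(2):
    cv2.imwrite("pics/w5.png",ctrl.snapshot("wrist"))
    o=ctrl.get_obs();q=o['tool_pos'][:2]-p;print(o['tool_pos'],o['force'],o['moment'],q@d, q@[-d[1],d[0]])
```

```text
[0.57472344 0.08669108 0.01404501] [-4.72821151 -1.32226273  3.3099235 ] [-0.49871228  1.6528937   0.01364765] -0.06600920892437802 -0.0001678924741086718
[0.57472148 0.08670935 0.01400172] [-4.74800178 -1.53974101  3.73048153] [-0.56146433  1.84102483  0.00398934] -0.06600847862382452 -0.00014953788861430534
```

View pics/w5.png

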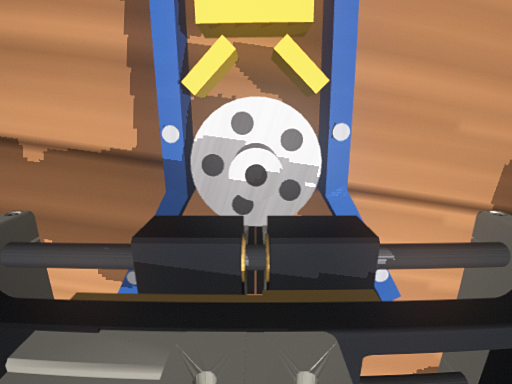

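The pulley is centred at column 256, a few mm short of the V. The downward 1 mm I commanded while in contact is bearing on the rim. I'll back off, go lower so that both flanges are pushed, and re-approach level.

drive_tool(
  plan=[
    [[0,0,0.004],[0,0,0],0],
    [[0,0,0.006],[0,0,0],0],
    [[0.005,0,0.006],[0,0,0],0],
    [[0.0085,0,0.006],[0,0,0],0],
    [[0.0085,0,0.006],[0,0,0],0],
    [[0.0085,0,0.006],[0,0,0],0],
  ],
)

```text
clock: 12.57
tool_pos: [0.5688, 0.0858, 0.0051]
orientation: [-179.1, 89.9, 9.4]
force: [0.4, -0.6, 0.9]
opening: 0.0006
```

drive_tool(
  plan=[
    [[0,0,-0.002],[0,0,0],0],
    [[0,0,-0.004],[0,0,0],0],
    [[0,0,-0.005],[0,0,0],0],
    [[0,0,-0.006],[0,0,0],0],
    [[0,0,-0.007],[0,0,0],0],
    [[0,0,-0.0075],[0,0,0],0],
    [[0,0,-0.008],[0,0,0],0],
  ],
)

```text
clock: 13.15
tool_pos: [0.5755, 0.0865, 0.0049]
orientation: [91.3, 90.0, -80.2]
force: [-5.8, -0.3, 3.5]
opening: 0.0002
```

drive_tool(
  plan=[
    [[-0.0002,0,-0.0007],[0,0,0],0],
    [[-0.0002,0,-0.0014],[0,0,0],0],
    [[-0.0002,0,-0.0021],[0,0,0],0],
    [[-0.0002,0,-0.0028],[0,0,0],0],
    [[-0.0002,0,-0.0035],[0,0,0],0],
    [[-0.0002,0,-0.0042],[0,0,0],0],
    [[-0.0002,0,-0.0042],[0,0,0],0],
    [[-0.0002,0,-0.0042],[0,0,0],0],
  ],
)

```text
clock: 13.82
tool_pos: [0.5798, 0.0871, 0.005]
orientation: [106.4, 90.0, -65.2]
force: [-2.8, -0.8, -0.1]
opening: 0.0004
```

drive_tool(
  plan=[
    [[0,0,-0.0007],[0,0,0],0],
    [[0,0,-0.0014],[0,0,0],0],
    [[0,0,-0.0021],[0,0,0],0],
    [[0,0,-0.0028],[0,0,0],0],
    [[0,0,-0.0035],[0,0,0],0],
    [[0,0,-0.0042],[0,0,0],0],
    [[0,0,-0.005],[0,0,0],0],
    [[0,0,-0.005],[0,0,0],0],
  ],
)

```text
clock: 14.48
tool_pos: [0.585, 0.0879, 0.005]
orientation: [136.4, 90.0, -35.1]
force: [-2.6, -1.4, -0.0]
opening: 0.0005
```

drive_tool(
  plan=[
    [[0,0,-0.0007],[0,0,0],0],
    [[0,0,-0.0014],[0,0,0],0],
    [[0,0,-0.0021],[0,0,0],0],
    [[0,0,-0.0028],[0,0,0],0],
    [[0,0,-0.0035],[0,0,0],0],
    [[0,0,-0.004],[0,0,0],0],
    [[0,0,-0.004],[0,0,0],0],
  ],
)

```text
clock: 15.07
tool_pos: [0.5892, 0.0886, 0.005]
orientation: [148.5, 90.0, -23.0]
force: [-2.3, -0.1, 0.5]
opening: 0.0002
```

drive_tool(
  plan=[
    [[0,0,-0.0006],[0,0,0],0],
    [[0,0,-0.0012],[0,0,0],0],
    [[0,0,-0.0018],[0,0,0],0],
    [[0,0,-0.0024],[0,0,0],0],
    [[0,0,-0.003],[0,0,0],0],
    [[0,0,-0.003],[0,0,0],0],
  ],
)

```text
clock: 15.57
tool_pos: [0.5917, 0.0889, 0.005]
orientation: [63.8, 90.0, -107.7]
force: [-4.9, 0.4, 2.8]
opening: 0.0003
```

drive_tool(
  plan=[
    [[-0.0002,0,-0.0004],[0,0,0],0],
    [[-0.0002,0,-0.0008],[0,0,0],0],
    [[-0.0002,0,-0.0012],[0,0,0],0],
    [[-0.0002,0,-0.0015],[0,0,0],0],
    [[-0.0002,0,-0.0015],[0,0,0],0],
  ],
)

```text
clock: 15.98
tool_pos: [0.5923, 0.0889, 0.005]
orientation: [19.2, 89.9, -152.3]
force: [-6.3, 0.8, 1.9]
opening: 0.0005
```

drive_tool(
  plan=[
    [[0,0,-0.0006],[0,0,0],0],
    [[0,0,-0.0012],[0,0,0],0],
    [[0,0,-0.0018],[0,0,0],0],
    [[0,0,-0.0024],[0,0,0],0],
    [[0,0,-0.0024],[0,0,0],0],
    [[0,0,-0.0024],[0,0,0],0],
  ],
)

```text
clock: 16.48
tool_pos: [0.5927, 0.0888, 0.0049]
orientation: [11.7, 89.7, -159.9]
force: [-9.9, 1.0, 7.8]
opening: 0.0002
```

The fingertip is bearing down (Fz is up), which adds sliding friction. I'll lift a little to unload it.

drive_tool(
  plan=[
    [[-0.0004,0,-0.001],[0,0,0],0],
    [[-0.0008,0,-0.001],[0,0,0],0],
    [[-0.0012,0,-0.001],[0,0,0],0],
    [[-0.0012,0,-0.001],[0,0,0],0],
  ],
)

```text
clock: 16.82
tool_pos: [0.5926, 0.0888, 0.0056]
orientation: [9.1, 89.6, -162.5]
force: [-5.2, 0.9, -2.1]
opening: 0.0003
```

```bash
cat >> h.py <<'E'
def st():
    d=np.array([np.cos(np.radians(8.4)),np.sin(np.radians(8.4))]); p=np.array([.640,.0965])
    n=np.array([-d[1],d[0]]);o=ctrl.get_obs();q=o['tool_pos'][:2]-p;f=o['force']
    print("t %.2f s %.4f lat %.4f z %.4f  Fax %.1f Flat %.1f Fz %.1f"%(o['clock'],q@d,q@n,o['tool_pos'][2],f[:2]@d,f[:2]@n,f[2]),go(o['tool_pos'],98.4,o)[1])
E
python3 - <<'E'
from h import *
cv2.imwrite("pics/w6.png",ctrl.snapshot("wrist"));st()
E
```

```text
t 16.87 s -0.0480 lat -0.0007 z 0.0055  Fax -4.8 Flat 0.8 Fz -2.0 [ 0.01  0.42 -0.07]
```

View pics/w6.png

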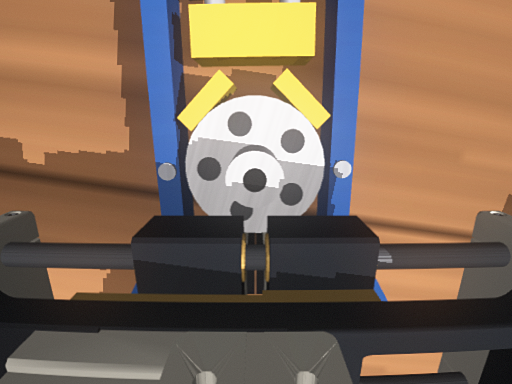

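The pulley is against both V faces and centred at column 255. Pressing further in small steps, correcting the slight tilt.

drive_tool(
  plan=[
    [[0,0,-0.0006],[0,0.2,0],0],
    [[0,0,-0.0012],[0,0.4,0],0],
    [[0,0,-0.0018],[0,0.5,0],0],
    [[0,0,-0.0024],[0,0.5,0],0],
    [[0,0,-0.0024],[0,0.5,0],0],
  ],
)

```text
clock: 17.28
tool_pos: [0.593, 0.0888, 0.005]
orientation: [35.3, 89.8, -136.3]
force: [-10.1, 0.5, 2.7]
opening: 0.0005
```

```bash
python3 -c "
from h import *
st()"
```

```text
t 17.28 s -0.0476 lat -0.0008 z 0.0050  Fax -9.9 Flat 1.9 Fz 2.7 [-0.02  0.12 -0.09]
```

drive_tool(
  plan=[
    [[-0.0004,0,-0.0008],[0,0,0],0],
    [[-0.0006,0,-0.0014],[0,0.1,0],0],
    [[-0.0006,0,-0.002],[0,0.1,0],0],
    [[-0.0006,0,-0.0022],[0,0.1,0],0],
    [[-0.0006,0,-0.0022],[0,0.1,0],0],
    [[-0.0006,0,-0.0022],[0,0.1,0],0],
  ],
)

```text
clock: 17.78
tool_pos: [0.5931, 0.0887, 0.005]
orientation: [24.2, 89.7, -147.5]
force: [-10.5, 1.6, 3.0]
opening: 0.0009
```

```bash
python3 -c "
from h import *
st()"
```

```text
t 17.78 s -0.0475 lat -0.0008 z 0.0050  Fax -10.2 Flat 3.1 Fz 3.0 [-0.05  0.23 -0.1 ]
```

drive_tool(
  plan=[
    [[-0.0006,-0.0005,-0.0022],[0,0.2,0],0],
    [[-0.0008,-0.0007,-0.0026],[0,0.2,0],0],
    [[-0.0008,-0.0007,-0.003],[0,0.2,0],0],
    [[-0.0008,-0.0007,-0.003],[0,0.2,0],0],
    [[-0.0008,-0.0007,-0.003],[0,0.2,0],0],
  ],
)

```text
clock: 18.2
tool_pos: [0.5934, 0.089, 0.005]
orientation: [25.7, 89.7, -146.0]
force: [-10.3, -0.2, 2.4]
opening: 0.0001
```

```bash
python3 -c "
from h import *
st()"
```

```text
t 18.20 s -0.0472 lat -0.0006 z 0.0050  Fax -10.3 Flat 1.3 Fz 2.4 [-0.09  0.31 -0.15]
```

drive_tool(
  plan=[
    [[-0.0008,-0.0006,-0.003],[0,0.2,0],0],
    [[-0.001,-0.0006,-0.0035],[0,0.3,0],0],
    [[-0.001,-0.0006,-0.004],[0,0.3,0],0],
    [[-0.001,-0.0006,-0.004],[0,0.3,0],0],
    [[-0.001,-0.0006,-0.004],[0,0.3,0],0],
  ],
)

```text
clock: 18.62
tool_pos: [0.5938, 0.089, 0.005]
orientation: [29.1, 89.6, -142.6]
force: [-12.7, -0.5, 4.1]
opening: 0.0002
```

```bash
python3 -c "
from h import *
st()"
```

```text
t 18.62 s -0.0468 lat -0.0006 z 0.0050  Fax -12.6 Flat 1.3 Fz 4.1 [-0.14  0.37 -0.21]
```

drive_tool(
  plan=[
    [[-0.0014,-0.0006,-0.004],[0,0.3,0.1],0],
    [[-0.0016,-0.0006,-0.0046],[0.1,0.4,0.2],0],
    [[-0.0016,-0.0006,-0.0048],[0.1,0.4,0.2],0],
    [[-0.0016,-0.0006,-0.0048],[0.1,0.4,0.2],0],
    [[-0.0016,-0.0006,-0.0048],[0.1,0.4,0.2],0],
  ],
)

```text
clock: 19.03
tool_pos: [0.5945, 0.0891, 0.0051]
orientation: [49.9, 89.4, -122.0]
force: [-13.9, 0.1, 1.3]
opening: -0.0001
```

```bash
python3 -c "
from h import *
st()"
```

```text
t 19.03 s -0.0461 lat -0.0007 z 0.0051  Fax -13.7 Flat 2.1 Fz 1.3 [-0.31  0.4  -0.47]
```

drive_tool(
  plan=[
    [[-0.0012,-0.0004,-0.005],[-0.1,0.3,-0.2],0],
    [[-0.0012,-0.0004,-0.0052],[-0.2,0.4,-0.4],0],
    [[-0.0012,-0.0004,-0.0054],[-0.2,0.4,-0.4],0],
    [[-0.0012,-0.0004,-0.0054],[-0.2,0.4,-0.4],0],
    [[-0.0012,-0.0004,-0.0054],[-0.2,0.4,-0.4],0],
  ],
)

```text
clock: 19.45
tool_pos: [0.5948, 0.089, 0.005]
orientation: [14.6, 89.5, -157.2]
force: [-18.0, 2.7, 7.2]
opening: 0.0001
```

```bash
python3 -c "
from h import *
st()"
```

```text
t 19.45 s -0.0458 lat -0.0008 z 0.0050  Fax -17.4 Flat 5.3 Fz 7.2 [-0.18  0.51 -0.13]
```

drive_tool(
  plan=[
    [[-0.0018,-0.0008,-0.005],[-0.1,0.4,0],0],
    [[-0.0018,-0.0008,-0.005],[-0.1,0.4,0],0],
    [[-0.0018,-0.0008,-0.005],[-0.1,0.4,0],0],
    [[-0.0018,-0.0008,-0.005],[-0.1,0.4,0],0],
  ],
)

```text
clock: 19.78
tool_pos: [0.5949, 0.0891, 0.0052]
orientation: [18.4, 89.4, -153.4]
force: [-15.0, 0.6, 2.7]
opening: 0.0
```

```bash
python3 -c "
from h import *
st()"
```

```text
t 19.78 s -0.0457 lat -0.0007 z 0.0052  Fax -14.7 Flat 2.8 Fz 2.7 [-0.16  0.61 -0.2 ]
```

drive_tool(
  plan=[
    [[-0.002,-0.0009,-0.0052],[-0.1,0.5,0],0],
    [[-0.002,-0.0009,-0.0054],[-0.1,0.5,0],0],
    [[-0.002,-0.0009,-0.0054],[-0.1,0.5,0],0],
    [[-0.002,-0.0009,-0.0054],[-0.1,0.5,0],0],
    [[-0.002,-0.0009,-0.0054],[-0.1,0.5,0],0],
    [[-0.002,-0.0009,-0.0054],[-0.1,0.5,0],0],
  ],
)

```text
clock: 20.28
tool_pos: [0.5951, 0.0892, 0.0052]
orientation: [23.6, 89.3, -148.2]
force: [-13.9, -0.0, 1.4]
opening: 0.0004
```

```bash
python3 -c "
from h import *
st()"
```

```text
t 20.28 s -0.0455 lat -0.0007 z 0.0052  Fax -13.7 Flat 2.0 Fz 1.4 [-0.14  0.65 -0.28]
```

drive_tool(
  plan=[
    [[-0.002,-0.0009,-0.0056],[-0.1,0.6,0],0],
    [[-0.002,-0.0009,-0.0058],[-0.1,0.6,0],0],
    [[-0.002,-0.0009,-0.0058],[-0.1,0.6,0],0],
    [[-0.002,-0.0009,-0.0058],[-0.1,0.6,0],0],
    [[-0.002,-0.0009,-0.0058],[-0.1,0.6,0],0],
    [[-0.002,-0.0009,-0.0058],[-0.1,0.6,0],0],
    [[-0.002,-0.0009,-0.0058],[-0.1,0.6,0],0],
    [[-0.002,-0.0009,-0.0058],[-0.1,0.6,0],0],
    [[-0.002,-0.0009,-0.0058],[-0.1,0.6,0],0],
    [[-0.002,-0.0009,-0.0058],[-0.1,0.6,0],0],
  ],
)

```text
clock: 21.12
tool_pos: [0.5952, 0.0891, 0.0052]
orientation: [30.3, 89.3, -141.4]
force: [-16.7, -1.0, 2.0]
opening: 0.0009
```

```bash
python3 -c "
from h import *
st()"
```

```text
t 21.12 s -0.0454 lat -0.0007 z 0.0052  Fax -16.6 Flat 1.5 Fz 2.0 [-0.14  0.63 -0.37]
```

drive_tool(
  plan=[
    [[-0.002,-0.0008,-0.0056],[-0.1,0.6,0],0],
    [[-0.002,-0.0008,-0.0056],[-0.1,0.6,0],0],
    [[-0.002,-0.0008,-0.0056],[-0.1,0.6,0],0],
    [[-0.002,-0.0008,-0.0056],[-0.1,0.6,0],0],
    [[-0.002,-0.0008,-0.0056],[-0.1,0.6,0],0],
    [[-0.002,-0.0008,-0.0056],[-0.1,0.6,0],0],
    [[-0.002,-0.0008,-0.0056],[-0.1,0.6,0],0],
    [[-0.002,-0.0008,-0.0056],[-0.1,0.6,0],0],
    [[-0.002,-0.0008,-0.0056],[-0.1,0.6,0],0],
    [[-0.002,-0.0008,-0.0056],[-0.1,0.6,0],0],
    [[-0.002,-0.0008,-0.0056],[-0.1,0.6,0],0],
    [[-0.002,-0.0008,-0.0056],[-0.1,0.6,0],0],
    [[-0.002,-0.0008,-0.0056],[-0.1,0.6,0],0],
    [[-0.002,-0.0008,-0.0056],[-0.1,0.6,0],0],
  ],
)

```text
clock: 22.28
tool_pos: [0.5952, 0.0891, 0.0052]
orientation: [36.9, 89.3, -134.8]
force: [-17.6, -0.2, 1.4]
opening: 0.0004
```

```bash
python3 -c "
from h import *
st()"
```

```text
t 22.28 s -0.0454 lat -0.0008 z 0.0052  Fax -17.5 Flat 2.3 Fz 1.4 [-0.13  0.6  -0.45]
```

drive_tool(
  plan=[
    [[-0.0018,-0.001,-0.005],[-0.1,0.6,0],0],
    [[-0.0018,-0.001,-0.005],[-0.1,0.6,0],0],
    [[-0.0018,-0.001,-0.005],[-0.1,0.6,0],0],
    [[-0.0018,-0.001,-0.005],[-0.1,0.6,0],0],
    [[-0.0018,-0.001,-0.005],[-0.1,0.6,0],0],
    [[-0.0018,-0.001,-0.005],[-0.1,0.6,0],0],
    [[-0.0018,-0.001,-0.005],[-0.1,0.6,0],0],
    [[-0.0018,-0.001,-0.005],[-0.1,0.6,0],0],
    [[-0.0018,-0.001,-0.005],[-0.1,0.6,0],0],
    [[-0.0018,-0.001,-0.005],[-0.1,0.6,0],0],
    [[-0.0018,-0.001,-0.005],[-0.1,0.6,0],0],
    [[-0.0018,-0.001,-0.005],[-0.1,0.6,0],0],
    [[-0.0018,-0.001,-0.005],[-0.1,0.6,0],0],
    [[-0.0018,-0.001,-0.005],[-0.1,0.6,0],0],
  ],
)

```text
clock: 23.45
tool_pos: [0.5952, 0.0891, 0.0052]
orientation: [46.0, 89.3, -125.7]
force: [-14.7, -0.4, 2.0]
opening: 0.0002
```

```bash
python3 -c "
from h import *
st()"
```

```text
t 23.45 s -0.0454 lat -0.0008 z 0.0052  Fax -14.6 Flat 1.7 Fz 2.0 [-0.11  0.52 -0.53]
```

Held over a second at about 12 N net. Now retreating straight back, then up.

drive_tool(
  plan=[
    [[-0.0012,-0.0006,-0.003],[0,0.3,0],0],
    [[-0.0006,-0.0003,-0.001],[0,0,0],0],
    [[0,0,0.001],[0,0,0],0],
    [[0,0,0.003],[0,0,0],0],
    [[0,0,0.006],[0,0,0],0],
    [[0,0,0.012],[0,0,0],0],
    [[0,0,0.02],[0,0,0],0],
    [[-0.03,0,0.025],[0,0,0],0],
    [[-0.06,0,0.025],[0,0,0],0],
    [[-0.1,0,0.025],[0,0,0],0],
    [[-0.14,0,0.025],[0,0,0],0],
    [[-0.15,0,0.025],[0,0,0],0],
    [[-0.15,0,0.025],[0,0,0],0],
  ],
)

```text
clock: 24.53
tool_pos: [0.5738, 0.088, 0.1602]
orientation: [87.5, 89.6, -84.1]
force: [-0.1, 0.2, -0.9]
opening: 0.0005
```

Run:
```python
from h import *
im=ctrl.snapshot("wrist");cv2.imwrite("pics/w7.png",im);st()
a=ctrl.snapshot("top")[100:320,150:450]
cv2.imwrite("pics/c7.png",np.vstack([cv2.resize(im[:220],(700,300)),cv2.resize(a[:160],(563,300))[:, :].copy() if 0 else cv2.resize(a,(700,300))]))
```

```text
t 24.58 s -0.0681 lat 0.0011 z 0.1577  Fax -0.8 Flat -0.5 Fz -1.4 [-0.1   0.23 -0.44]
```

View pics/c7.png

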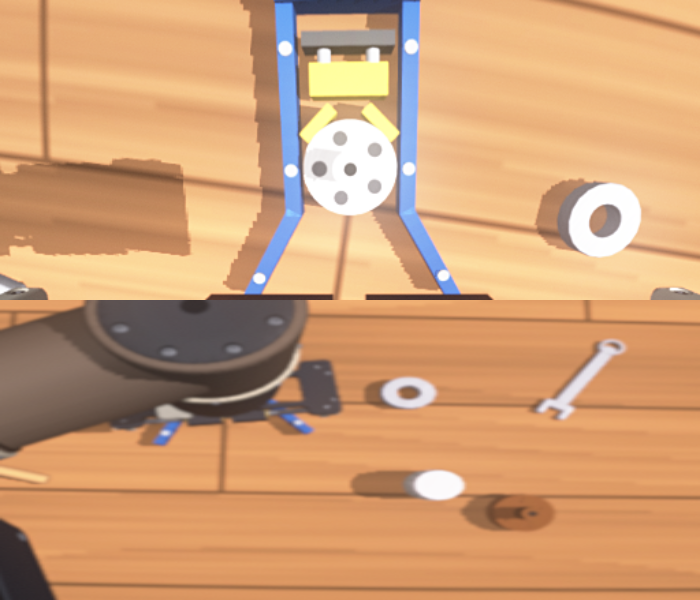

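The wrist view (upper half) shows the pulley flat and centred at (350,168), touching both V faces. The top view shows the tin, bearing, wrench, brush and brown part where they were. The arm is clear, so I'm handing in.

```bash
python3 -c "
from h import *
print(ctrl.close_job())"
```

```text
the job is handed in; nothing more can be done
None
```

The pulley is seated in the V-block, flat and centred, and the job is handed in. It took about 24.6 s of the 70 s allowed, and no verdict is reported.

**What I did:** I gripped the aluminium pulley by its hub and set it flat in the jig mouth. I slid it, still gripped, to just before the V, let go, and pushed its rim with the shut fingers until it seated. I held it pressed for about 3 s, then backed straight off and lifted clear.

**Press force:**
- **Readings:** during the hold I felt between 14.6 and 17.5 N. Taking off about 3–4 N of sliding friction leaves roughly 11–14 N on the V-block. The estimated 3.6 mm of travel against the spring gives about 12.6 N.
- **Highest reading:** 18.0 N along the world x axis (17.4 N along the jig), just before the hold. With the sideways and downward parts it came to about 19.6 N in total, close to 20 N. I estimate about 11 N of that reached the V-block. I only read the force at the end of each move, so a short higher peak in between cannot be ruled out.
- **Uncertainty:** friction and the point of first contact are my own estimates, so the net force is good to about 1.5 N.

**Last pictures:** the wrist camera showed the pulley flat, central between the rails and touching both V faces. The tin, bearing, wrench and brown part looked unmoved in the top view, by eye only. Just the tip of the brush handle was in view, and the arm hid most of the jig.

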